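# Open the pressure cooker and lay its lid on the board

### The job

Open the pressure cooker the safe way round: first flip the orange steam lever on its lid all the way over to let off the pressure, then slide the red lock outwards along the lid's handle to its end, and then push the lid round by its handle, anticlockwise seen from above, as far as it goes. Lift the freed lid off (its round knob is the place to hold it) and set it down gently on the cutting board, knob up and with its round part wholly on the board. Leave the pot standing where it is, and do not disturb the mug, salt shaker, spice jar and tin.

Things in the scene. Friction and masses are not known exactly. Their poses are not given: they have to be found in the camera images.
- cooker: steel pot of the pressure cooker, 152 mm across, 120 mm high, about 4 kg, loose on an 8 mm cork mat. Origin: centre of its underside; z up; +x along its long black handle (28 mm wide, 87 to 205 mm off the axis, top 98 mm above the origin; a keeper of two cheeks on it reaches 114 mm, 96 to 110 mm off the axis). Helper handle to -x, out to 116 mm. Four bayonet tabs at the rim
- lid: steel bayonet lid, 180 mm across, about 0.65 kg. Origin: on its axis in the face that lies on the pot's rim (120 mm above the pot's origin); z up; +x along its handle. Its skirt hangs 16 mm below the origin, so it stands with the origin 16 mm above what it is laid on. Steel top: 6 mm above the origin at the edge, 12 mm in the middle. Centre of mass within 25 mm of the axis, to +x
- lid_knob (a point): grip point in the black round knob on the lid's axis, 30 mm above the lid's origin: 42 mm in diameter, straight sided from 19 to 38 mm above the lid's origin. The steam lever's boss stands 56 mm from the axis, so close the fingers along the lid's x axis.
- lid_handle (a point): middle of the lid's black handle, at x 170, z 5 mm in the lid's frame. The handle is 28 mm wide, 90 to 205 mm off the axis, from 4 mm below to 14 mm above the lid's origin; it lies over the pot's handle while locked. Turned anticlockwise from above (+z) the lid is held until about 31 degrees, free from there to its stop at 42. Needs 2 to 4 N here; over about 10 N turns the pot too
- slider_ridge (a point): centre of the red thumb ridge of the lock slider (11 mm along the handle, 24 mm wide; its foot is 18 mm and its top 36 mm above the lid's origin); 126 mm from the lid's axis while locked. x axis: the lid's x, outwards
- lock_slider (a joint): how far the red lock slider has been pushed outwards along the lid's handle (m): 0 locked (its tongue stands between the cheeks of the pot's handle and blocks the lid from turning), 0.020 end of travel. Friction about 2.5 N, stays where it is left
- lever_tip (a point): tip of the orange steam lever, a paddle 24 mm wide (along the lid's y) and 7 mm thick, 40 mm long from its pivot. The pivot lies at x 0, y 56, z 19 mm in the lid's frame
- steam_lever (a joint): angle of the orange steam lever (rad): 0 shut, leaning 0.61 rad from upright to the lid's -x; 1.22 fully open, leaning 0.61 rad to the lid's +x (towards the handle). About 1 N at the tip; stays where it is left
- board: bamboo cutting board, 272 mm (x) by 417 mm (y) by 18 mm thick, fixed; origin: centre of its underside, so its top is at z = 0.018
- mug: mug, 82 x 111 x 97 mm, dark above and white below, loose; origin at its foot
- salt_shaker: salt shaker, 44 mm across and 90 mm high, loose; origin at its foot
- spice_jar_1: spice jar with a red cap, 45 mm across and 106 mm high, loose; origin at its foot
- tin_beans: low tin, 75 mm across and 58 mm high, loose, behind the hob; origin at its foot

How it is judged:
On the way, in this order (a step that is already met when the one before it is completed fails the run):
1. the steam lever is flipped over to open while the lid is still locked (value of joint steam_lever above 1.1 rad and value of joint lock_slider below 0.008 m), for 0.2 s.
2. the lock slider is pushed outwards, the lid not yet turned (value of joint lock_slider above 0.017 m and angle between the x axis of lid and the x axis of cooker, either way round below 0.2 rad), for 0.2 s.
3. the lid is turned at least 34 degrees on the pot, still seated on its rim (angle between the x axis of lid and the x axis of cooker, either way round above 0.6 rad and z of lid in the frame of cooker below 0.126 m and horizontal distance between lid and cooker below 0.012 m), for 0.2 s.
4. the lid is lifted clear of the pot, level (z of lid in the frame of cooker above 0.16 m and angle between lid's own z axis and vertical below 0.35 rad), for 0.2 s.
At the end, for the whole second after the job is handed in: The lid lies at rest on the cutting board, knob up and level (within 0.08 rad), its centre within 50 mm across and 122 mm along the board's middle; the steam lever is still open (over 1.0 rad); the pot stands upright within 40 mm of where it was (x of lid in the frame of board between -0.05 and 0.05 m and y of lid in the frame of board between -0.122 and 0.122 m and z of lid in the frame of board between 0.028 and 0.042 m and angle between lid's own z axis and vertical below 0.08 rad and z of lid_knob in the frame of board above 0.05 m and linear speed of lid below 0.02 m/s and angular speed of lid below 0.1 rad/s and value of joint steam_lever above 1 rad and distance of cooker from where it was at the start of the episode below 0.04 m and angle between cooker's own z axis and vertical below 0.05 rad); the robot touches nothing.
It fails at once if the pot is lifted, tipped or dragged away (height (world z) of cooker above 0.03 m or angle between cooker's own z axis and vertical above 0.2 rad or distance of cooker from where it was at the start of the episode above 0.06 m).
It fails at once if the lid is dropped or slammed onto the board (over 0.4 m/s in the last 25 mm, as after a fall of some 20 mm) (z of lid in the frame of board below 0.06 m and linear speed of lid above 0.4 m/s).
It fails at once if a bystander is knocked (moved over 20 mm) (distance of any of mug, salt_shaker, spice_jar_1, tin_beans from where it was at the start of the episode above 0.02 m).
It also fails if it takes over 72 s, if anything falls off the work surface, if the arm or the gripper's body presses on something with over 40 N, if the wrist force passes 120 N, or if a joint passes its speed limit or range.

### The arm

A 6-joint arm with a two-finger parallel gripper is mounted at the origin on a cart in front of the work surface, level with it; the furniture and walls round the work are solid. World frame = base frame: x ahead of the robot, y to its left, z up, the work surface at z = 0. Lengths are in m, angles in rad, forces in N, time in s.
With the tool pointing down it reaches from about 0.225 to 0.875 m from the base axis. Payload 3.4 kg.
Tool frame: the origin (TCP) lies on the front face of the gripper's body, between the roots of the fingers; the fingertips stand 73 mm ahead of it and the grasp point (between the pads) lies 54 mm ahead of it; z points along the fingers, y is the line along which they close (so a half turn about z gives the same grasp; the last joint's range is limited). The gripper opens to 85 mm and grips with 20 to 120 N. Pads are 22 mm wide; open, the fingers measure 114 mm over their backs; the gripper's body (76 mm by 85 mm) begins 54 mm behind the grasp point. The pads swing forward as they close: fully open they stand 13 mm farther back than shut.
Start: joints at [-1.379, 0.276, 1.505, -0, 1.361, -0.121], TCP at [0.177, -0.547, 0.304] pointing down, gripper open.
Joint ranges: [-2.89, 2.89], [-0.75, 2.08], [0.22, 2.7], [-1.18, 4.32], [0.11, 2.71], [-2.7, 2.7]. Speed limits (rad/s): [2.57, 2.57, 3.14, 3.14, 3.14, 3.14].

### API

Orientations are given as a unit quaternion [x, y, z, w].
In Python, from plant import robot gives the robot as it stands.
- The arm moves only by the shell command python3 steer.py FILE [OPENING], which reads ROWS from the file FILE. ROWS is a JSON list that holds a single list of rows (three levels of brackets), with 1 to 10 rows, each of 6 numbers: dx, dy, dz in units of 20 mm, then a rotation vector rx, ry, rz in units of 0.2 rad; each row shifts and turns the commanded pose from where the row before left it, along the tool's axes as they then stand; what a row does not reach is not made up. A row lasts 1/12 s, in which the tool goes at most 0.0417 m and 0.125 rad, less where a joint would pass 70% of its speed; a pose out of reach is approached as far as the arm can. OPENING is the finger opening in m, set as the command begins (- or left out keeps the last). The fingers move at their own pace and stop on an object; the grip force is fixed at half the most. Time passes only in rows, so rows that do not move let the fingers close. It prints the time, the measured TCP pose, the force, the opening and the grip force at its end. Input that does not fit is refused with a message, and nothing moves.
- robot.state(): the state, without advancing time (a new reading comes with each control period).
- robot.capture(name): name is "side" or "top" or "wrist"; returns a dict with "image" (400x640x3 uint8, blue, green, red), "vertical_fov" (degrees; the focal length in pixels is half the picture's height over the tangent of half this angle, whatever the lens; pixels are square), "cx", "cy" (the principal point, pixels), "origin" and "rotation" of the camera in the world; the wrist camera has in their place "mount" (4x4, takes a point from camera to tool coordinates, whose origin is the TCP and whose axes are the flange's). Camera axes: x right, y down, z forward; pixel columns grow to the right and rows downward; lengths in m; the calibration is good to about 2 mm. A picture is of the moment at which its call begins: read the wrist's pose just before it. There is no depth.
- robot.close_job(): hands the job in; it is judged then, once.
The state is a dict: "time": time; "q": joint angles; "qd": joint speeds; "tau": joint torques, N m; "ee_pos": TCP position; "ee_rot": TCP orientation; "ft_force": force on the tool from outside, world axes, zero at the start; "ft_torque": the same for the moment, N m; "width": finger opening in m; "grasp_force": force on a finger pad.
Only numpy, scipy, OpenCV 4.12 (cv2) and the standard library are available. Lean on these libraries where they do the work, as an engineer would, in place of code of your own. Each camera call takes 0.05 s, during which the arm holds its last target. There are 200 camera calls.

## Working session

There is one attempt and no reset: what is moved stays moved. The work goes in short steps, Python scripts to look and compute and a shell command to move; the robot and the scene stay as the last step left them, time stands still between calls to the robot, and variables do not carry over. Pictures are saved under pics/ and viewed, at most 10 in all, crops included, and the job is handed in when it is done.

```bash
ls; mkdir -p pics
cat > h.py <<'E'
import numpy as np, cv2
from scipy.spatial.transform import Rotation as R
from plant import robot
def cam(name):
    s=robot.state(); c=robot.capture(name)
    f=200/np.tan(np.radians(c["vertical_fov"])/2)
    if "mount" in c:
        T=np.eye(4);T[:3,:3]=R.from_quat(s["ee_rot"]).as_matrix();T[:3,3]=s["ee_pos"]
        M=T@np.array(c["mount"]);o,Rm=M[:3,3],M[:3,:3]
    else: o,Rm=np.array(c["origin"]),np.array(c["rotation"])
    return dict(img=c["image"],f=f,cx=c["cx"],cy=c["cy"],o=o,R=Rm)
def ray(c,u,v):
    d=c["R"]@np.array([(u-c["cx"])/c["f"],(v-c["cy"])/c["f"],1]);return d/np.linalg.norm(d)
def onz(c,u,v,z):
    d=ray(c,u,v);return c["o"]+d*(z-c["o"][2])/d[2]
def proj(c,p):
    q=c["R"].T@(np.array(p)-c["o"]);return np.array([c["cx"]+c["f"]*q[0]/q[2],c["cy"]+c["f"]*q[1]/q[2]])
def two(c1,p1,c2,p2):
    d1,d2=ray(c1,*p1),ray(c2,*p2);t=np.linalg.lstsq(np.c_[d1,-d2],c2["o"]-c1["o"],rcond=None)[0]
    a,b=c1["o"]+t[0]*d1,c2["o"]+t[1]*d2;return (a+b)/2,np.linalg.norm(a-b)
def totool(p):  # world displacement -> tool axes
    return R.from_quat(robot.state()["ee_rot"]).inv().apply(p)
E
python3 - <<'E'
from h import *
for n in("side","top"):
    c=cam(n);cv2.imwrite(f"pics/{n}0.png",c["img"]);print(n,c["o"],c["R"].round(3).tolist(),c["f"],c["cx"],c["cy"])
s=robot.state();print(s)
E
```

```text
pics
plant.py
steer.py
side [-0.58652949 -1.69567812  0.90685241] [0.786, -0.244, 0.161, -0.544] 501.6522796126829 321.43512175219456 205.38019177710467
top [-0.015417   -0.05780195  1.71600657] [0.706, -0.688, 0.115, -0.121] 443.218904587234 313.86911212824594 205.15997818582403
{'time': 0.1, 'q': array([-1.37902024e+00,  2.76500325e-01,  1.50600835e+00, -4.75314629e-06,
        1.36069054e+00, -1.21029656e-01]), 'qd': array([-0.00014356, -0.00185563, -0.0032858 ,  0.0005054 ,  0.00028879,
        0.00158099]), 'tau': array([ 1.38169049e-03, -4.17700016e+01, -2.46406209e+01, -1.48295840e-04,
        5.91379416e-03,  1.24994862e-06]), 'ee_pos': array([ 0.1768536 , -0.54675372,  0.30314331]), 'ee_rot': array([ 9.87793587e-01,  1.55766441e-01, -3.07310452e-05, -8.02692966e-04]), 'ft_force': array([-0.87123407,  0.52325965, -0.37354044]), 'ft_torque': array([3.99768549e-05, 7.93186397e-03, 2.59533503e-02]), 'grasp_force': 0.0, 'width': 0.08499238802335028}
```

View pics/top0.png

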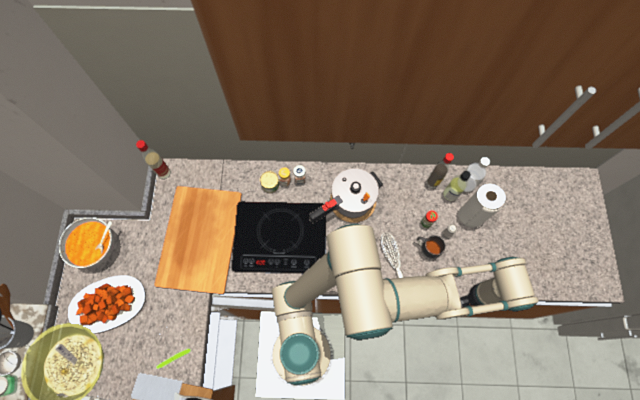

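View pics/side0.png

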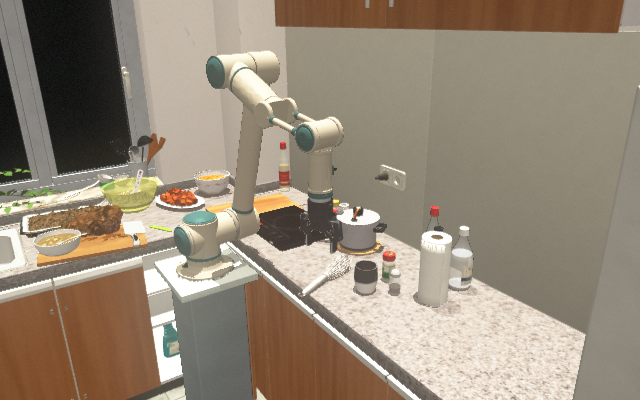

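The top view shows the pot at about (355,193), its handle with the red lock pointing down-left to (325,210), and the board at (200,240). "rotation" turns out to be a quaternion, so I'll fix the helper for that and measure.

```bash
sed -i 's/np.array(c\["rotation"\])$/R.from_quat(c["rotation"]).as_matrix()/' h.py
python3 - <<'E'
from h import *
c=cam("top");s=cam("side")
def crop(c,x0,y0,x1,y1,k,n): cv2.imwrite(n,cv2.resize(c["img"][y0:y1,x0:x1],None,fx=k,fy=k,interpolation=cv2.INTER_CUBIC))
a=cv2.resize(c["img"][160:230,300:390],None,fx=6,fy=6,interpolation=2)
b=cv2.resize(s["img"][195:265,320:400],None,fx=6,fy=6,interpolation=2)[:420]
h=np.hstack([a,np.zeros((420,0,3),np.uint8)]); 
cv2.imwrite("pics/crop1.png",cv2.resize(np.hstack([a,b[:, :480]]),None,fx=.78,fy=.78))
for n,u,v,z in [("rimc",355,193,.134),("knob",355,187,.166),("handend",313,217,.14),("jar",429,216,.1),("salt",450,230,.09),("mug",432,246,.09),("tin",269,181,.058)]:
    print(n,onz(c,u,v,z).round(3))
im=c["img"];hsv=cv2.cvtColor(im,cv2.COLOR_BGR2HSV)
m=cv2.inRange(hsv,(8,90,120),(25,255,255));m[:,260:]=0;m[:180]=0;m[300:]=0;m[:,:150]=0
k=max(cv2.findContours(m,0,2)[0],key=cv2.contourArea)
q=cv2.approxPolyDP(k,6,True)[:,0];print("board",[(tuple(p),onz(c,*p,.018).round(3)[:2]) for p in q])
for n,lo,hi in [("red",(0,140,90),(5,255,255)),("or",(6,140,120),(16,255,255))]:
  for cc,nm,(x0,y0,x1,y1) in [(c,"top",(300,160,390,230)),(s,"side",(320,195,400,265))]:
    hh=cv2.cvtColor(cc["img"],cv2.COLOR_BGR2HSV);mm=cv2.inRange(hh,lo,hi)[y0:y1,x0:x1]
    nn,_,st,ce=cv2.connectedComponentsWithStats(mm)
    print(n,nm,[(st[i].tolist(),(ce[i]+[x0,y0]).round(1).tolist()) for i in range(1,nn) if st[i,4]>4])
E
```

```text
rimc [ 0.588 -0.191  0.134]
knob [ 0.6   -0.188  0.166]
handend [ 0.486 -0.033  0.14 ]
jar [ 0.514 -0.476  0.1  ]
salt [ 0.463 -0.555  0.09 ]
mug [ 0.399 -0.483  0.09 ]
tin [0.66  0.15  0.058]
board [((np.int32(177), np.int32(186)), array([0.645, 0.533])), ((np.int32(154), np.int32(285)), array([0.237, 0.569])), ((np.int32(223), np.int32(293)), array([0.213, 0.302])), ((np.int32(241), np.int32(193)), array([0.62 , 0.266]))]
red top [([22, 39, 15, 12, 96], [328.7, 204.5])]
red side [([13, 14, 5, 3, 10], [334.6, 210.3]), ([63, 56, 12, 10, 76], [388.6, 256.1])]
or top [([63, 33, 7, 8, 30], [365.6, 197.0])]
or side [([34, 14, 5, 9, 19], [355.4, 212.9]), ([65, 56, 8, 4, 11], [388.5, 252.5])]
```

View pics/crop1.png

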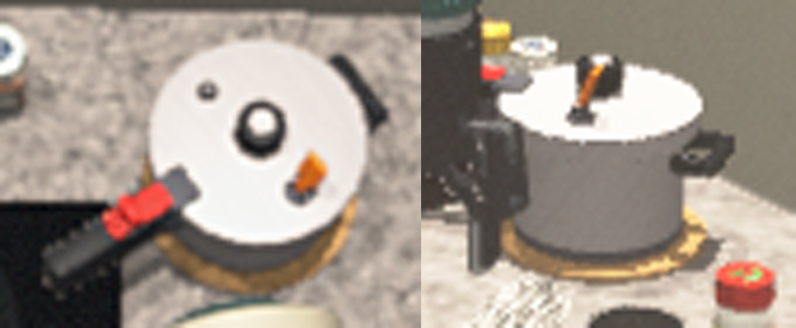

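The crop shows the lid with its centre near (355,190). The handle points down-left with the red ridge at about (329,204), and the orange lever near (366,197) leans away from the handle. Next I'll check the wrist camera's geometry.

Run:
```python
from h import *
c=robot.capture("wrist");print(np.array(c["mount"]).round(3).tolist(),c["vertical_fov"])
print(totool(np.array([.52,-.30,.42])-robot.state()["ee_pos"]))
```

```text
[[0.001, -0.951, -0.31, 0.079], [1.0, 0.001, 0.0, 0.001], [0.0, -0.31, 0.951, -0.07], [0.0, 0.0, 0.0, 1.0]] 62.97255529619089
[ 0.40246262 -0.129475   -0.11637057]
```
Camera is at tool x +0.079, looks slightly back toward tool -x. Camera is 0.07 behind TCP, tilted 18°. For camera centered over lid: at height h above lid, view center x = .079 - .326*h. With TCP at z=.42, cam at .49, lid .13; h=.36 → offset -.04. Thus TCP ~ lid +.04*toolx... View center is near tool -.038. So place TCP at lid + .038*toolx = (.597+.036,-.189+.012) far. Reach .63ish fine. But fingers in view? Fingers at TCP +z, x=0, image... may be seen. Fingers at x=0 : closer up occupy a region on the line; a point at (0,0,.073): relative cam (-.079,-, .143): angle 29° from vertical, vs axis 18° tilt, so 11° off center + fingers. Would hide lid stuff partly. Better put lid on the +x side of camera: TCP at lid -0.06*toolx: i.e. TCP (.55,-.21). Lid offset +.06 → from cam -.02 lateral, axis at -.117; angle 15° the other way: fine (half fov 31 vertical → image vertical is tool x? camera y = -tool x .95. yes vertical.). TCP z .42. Closed fingers? open ones spread ±57; keep view ok. Yaw too +17° later.

The rows are not in the units I measure in: shifts go in units of 20 mm and turns go in units of 0.2 rad. I convert before sending: -0.0046 m is -0.23, -0.039 m is -1.95, -0.1 rad is -0.5.

```bash
echo '[[[0, 0, -1.95, 0, 0, -0.5], [0, 0, -1.95, 0, 0, -0.5], [0, 0, -1.95, 0, 0, -0.5], [1.85, -0.23, 0, 0, 0, 0], [1.85, -0.23, 0, 0, 0, 0], [1.85, -0.23, 0, 0, 0, 0], [1.85, -0.23, 0, 0, 0, 0], [1.85, -0.23, 0, 0, 0, 0], [1.85, -0.23, 0, 0, 0, 0], [1.85, -0.23, 0, 0, 0, 0]]]' > rows.txt && python3 steer.py rows.txt 0; echo '[[[1.85, -0.23, 0, 0, 0, 0], [1.85, -0.23, 0, 0, 0, 0], [1.85, -0.23, 0, 0, 0, 0], [1.85, -0.23, 0, 0, 0, 0], [1.85, -0.23, 0, 0, 0, 0], [1.85, -0.23, 0, 0, 0, 0], [0, 0, 0, 0, 0, 0], [0, 0, 0, 0, 0, 0]]]' > rows.txt && python3 steer.py rows.txt
```

Run:
```python
from h import *
import pickle
c=cam("wrist");t=cam("top");pickle.dump((c,t,cam("side")),open("v1.pkl","wb"));cv2.imwrite("pics/w1.png",c["img"]);print(proj(c,(.597,-.189,.16)))
```

```text
time: 1.08
ee_pos: [0.3712, -0.3703, 0.421]
ee_rot: [0.953, 0.301, 0.0, 0.0]
ft_force: [0.6, -1.1, -0.8]
width: -0.0
grasp_force: 0.0
time: 1.75
ee_pos: [0.5371, -0.2201, 0.4202]
ee_rot: [0.953, 0.303, -0.0, -0.0]
ft_force: [-0.3, -0.5, -0.3]
width: -0.0
grasp_force: 0.0
[327.61088392 107.81342742]
```

View pics/w1.png

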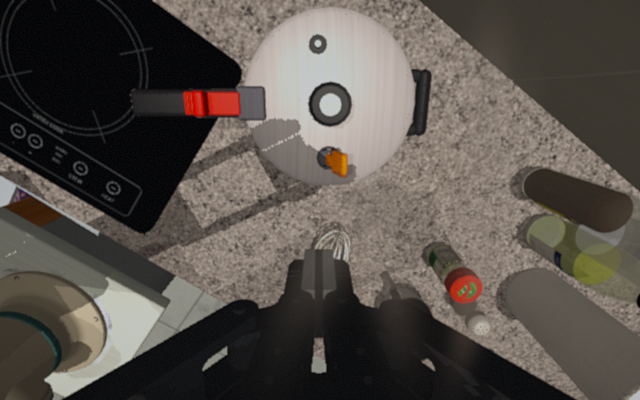

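The wrist view shows the knob centre at about (330,104) and the handle running left from x 265 to 132 at y≈103. The red ridge is at about x 184–207, and the lever runs from its boss at (325,157) to its tip at (342,163), leaning away from the handle.

Run:
```python
from h import *
import pickle
c,t,s=pickle.load(open("v1.pkl","rb"))
hsv=cv2.cvtColor(c["img"],cv2.COLOR_BGR2HSV)
def comps(m,x0,y0,x1,y1,amin):
    n,l,st,ce=cv2.connectedComponentsWithStats(m[y0:y1,x0:x1])
    return [((st[i,:4]+[x0,y0,0,0]).tolist(),st[i,4],(ce[i]+[x0,y0]).round(1)) for i in range(1,n) if st[i,4]>amin]
dark=cv2.inRange(hsv,(0,0,0),(180,255,75))
print("knob",comps(dark,295,70,370,140,300))
r=comps(cv2.inRange(hsv,(0,150,90),(7,255,255)),130,70,300,130,50);print("red",r)
o=comps(cv2.inRange(hsv,(9,130,100),(25,255,255)),300,130,370,200,20);print("or",o)
# lid edge: low-sat bright vs speckled: smooth
k=[x for x in comps(dark,295,70,370,140,300)][0]
x,y,w,h=k[0];u,v=x+w/2-.5,y+h/2-.5
K=onz(c,u,v,.128+.034);print("knob",K.round(4))
P=[onz(c,130.,0,.142)]
# handle edges: black/red columns
for col in (140,155,170,180,250,258):
    cc=c["img"][75:130,col].max(axis=1).astype(int); print(col,[i+75 for i in range(1,54) if abs(cc[i+1]-cc[i-1])>35])
print("row",[ (i,c["img"][103,i].tolist()) for i in range(180,212,2)])
print("rowtip",[ (i,int(c["img"][103,i].max())) for i in range(124,142,2)])
p=lambda u,v,z:onz(c,u,v,z).round(4)
print("tophandle",p(135,102,.142),p(245,102,.142))
# top view knob
print("top knob->wrist", t["img"].shape)
```

```text
knob [([309, 82, 42, 44], np.int32(646), array([328.4, 106.9]))]
red [([183, 90, 23, 27], np.int32(512), array([194., 103.])), ([206, 91, 35, 25], np.int32(768), array([223. , 103.2]))]
or [([326, 151, 22, 27], np.int32(427), array([337.4, 162.9]))]
knob [ 0.6013 -0.1881  0.162 ]
140 []
155 []
170 []
180 []
250 [85, 86, 119, 120, 121, 127]
258 [85, 86, 119, 120, 121, 124, 125]
row [(180, [53, 53, 56]), (182, [52, 55, 52]), (184, [34, 40, 151]), (186, [7, 24, 178]), (188, [29, 46, 195]), (190, [9, 29, 191]), (192, [22, 41, 197]), (194, [0, 13, 200]), (196, [12, 34, 201]), (198, [36, 52, 201]), (200, [42, 56, 203]), (202, [0, 7, 185]), (204, [0, 4, 93]), (206, [4, 7, 78]), (208, [11, 20, 153]), (210, [14, 33, 204])]
rowtip [(124, 5), (126, 12), (128, 10), (130, 10), (132, 27), (134, 34), (136, 40), (138, 42), (140, 43)]
tophandle [ 0.4874 -0.026   0.142 ] [ 0.5525 -0.1176  0.142 ]
top knob->wrist (400, 640, 3)
```

Run:
```python
from h import *
import pickle
c,t,s=pickle.load(open("v1.pkl","rb"))
K=onz(c,329.5,103.5,.128+.034)
for n,u,v,z in [("ridge",194,103,.164),("guard",254,103,.142),("guard",264,103,.142),("tip",134,103,.142)]:
    p=onz(c,u,v,z);d=p-K;print(n,p.round(4),np.hypot(*d[:2]).round(4),np.degrees(np.arctan2(d[1],d[0])).round(2))
a=np.radians(125);ex=np.array([np.cos(a),np.sin(a)]);ey=np.array([-ex[1],ex[0]])
for u,v,z in [(342,163,.178),(325,157,.147)]:
    d=(onz(c,u,v,z)-K)[:2];print("lever",d@ex,d@ey)
# check with top view triangulation
k,e=two(c,(329.5,103.5),t,(355.3,187.5));print(k.round(4),e, proj(t,[*K[:2],.162]))
```

```text
ridge [ 0.5266 -0.0819  0.164 ] 0.1299 125.15
guard [ 0.557  -0.1256  0.142 ] 0.0766 125.38
guard [ 0.5629 -0.134   0.142 ] 0.0663 125.38
tip [ 0.486  -0.0256  0.142 ] 0.1993 125.37
lever -0.012548383089782912 0.05480131809098114
lever 0.0033620488319007743 0.05472147002919556
[ 0.6012 -0.1892  0.1572] 0.001938781135143855 [354.84170828 186.96522587]
```

To row units: 0.03 m is 1.5, 0.023 m is 1.15.

```bash
echo '[[[0.25, 1.1, 1.5, 0, 0, 0], [0.25, 1.1, 1.5, 0, 0, 0], [0.25, 1.1, 1.5, 0, 0, 0], [0, 0, 1.5, 0, 0, 0], [0, 0, 1.5, 0, 0, 0], [0, 0, 1.15, 0, 0, 0], [0, 0, 0.5, 0, 0, 0], [0, 0, 0, 0, 0, 0]]]' > rows.txt && python3 steer.py rows.txt; echo '[[[0, -0.5, 0, 0, 0, 0], [0, -0.5, 0, 0, 0, 0], [0, -0.5, 0, 0, 0, 0], [0, -0.3, 0, 0, 0, 0], [0, -0.3, 0, 0, 0, 0], [0, 0, 0, 0, 0, 0]]]' > rows.txt && python3 steer.py rows.txt
python3 - <<'E'
from h import *
c=cam("wrist");cv2.imwrite("pics/w2.png",c["img"])
E
```

```text
time: 2.57
ee_pos: [0.5842, -0.2675, 0.2353]
ee_rot: [0.954, 0.301, -0.002, -0.002]
ft_force: [-0.6, -0.4, -0.5]
width: -0.0002
grasp_force: 0.0
time: 3.07
ee_pos: [0.5615, -0.2312, 0.2392]
ee_rot: [0.953, 0.302, 0.001, 0.0]
ft_force: [0.4, -0.3, -0.9]
width: -0.0002
grasp_force: 0.0
```

View pics/w2.png

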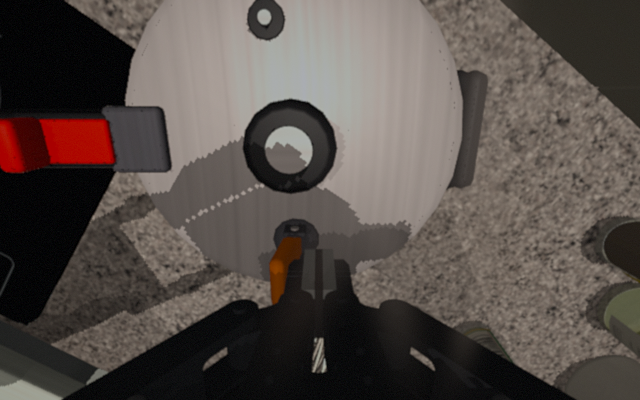

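The wrist view shows the lever tipped left past upright, from its boss at (293,235) to its tip at (278,285), with the fingers just behind it. I'll push on until the end stop registers.

```bash
echo '[[[0, -0.15, 0, 0, 0, 0], [0, -0.15, 0, 0, 0, 0], [0, -0.15, 0, 0, 0, 0], [0, 0, 0, 0, 0, 0]]]' > rows.txt && python3 steer.py rows.txt|grep -E 'pos|force'; echo '[[[0, -0.15, 0, 0, 0, 0], [0, -0.1, 0, 0, 0, 0], [0, 0, 0, 0, 0, 0], [0, 0, 0, 0, 0, 0]]]' > rows.txt && python3 steer.py rows.txt|grep -E 'pos|force'
```

```text
ee_pos: [0.5567, -0.2248, 0.2376]
ft_force: [1.1, -0.6, 0.5]
grasp_force: 0.1
ee_pos: [0.5538, -0.2209, 0.2378]
ft_force: [0.2, 0.4, -0.2]
grasp_force: 0.1
```

```bash
for i in 1 2; do echo '[[[0, -0.1, 0, 0, 0, 0], [0, -0.1, 0, 0, 0, 0], [0, 0, 0, 0, 0, 0]]]' > rows.txt && python3 steer.py rows.txt|grep -E 'pos|ft_force'; done
python3 - <<'E'
from h import *
c=cam("wrist");cv2.imwrite("pics/w3.png",c["img"][60:400,160:480])
E
```

```text
ee_pos: [0.552, -0.2182, 0.2382]
ft_force: [1.3, -2.0, 0.4]
ee_pos: [0.5509, -0.2163, 0.2387]
ft_force: [3.4, -5.3, 0.1]
```

View pics/w3.png

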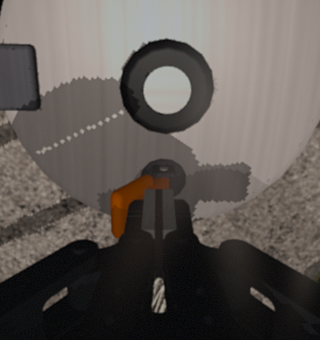

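The lever now lies over towards the handle and the force has built up to about 6 N, so it is at its end stop. I'll back off, rise, and move over behind the red ridge.

To row units: -0.035 m is -1.75, -0.03 m is -1.5.

```bash
echo '[[[0, 0.7, 0, 0, 0, 0], [0, 0, -1.5, 0, 0, 0], [0, 0, -1.75, 0, 0, 0], [0.7, -1.35, 0, 0, 0, 0], [0.7, -1.35, 0, 0, 0, 0], [0.7, -1.35, 0, 0, 0, 0], [0.75, -1.35, 0, 0, 0, 0], [0, 0, 0, 0, 0, 0]]]' > rows.txt && python3 steer.py rows.txt
python3 - <<'E'
from h import *
c=cam("wrist");cv2.imwrite("pics/w4.png",c["img"])
d=robot.state()["ee_pos"]-[.601,-.188,.128];a=np.radians(125.3);print(d[:2]@[np.cos(a),np.sin(a)],d[:2]@[-np.sin(a),np.cos(a)],d[2]-.073)
E
```

```text
time: 5.0
ee_pos: [0.5397, -0.0992, 0.3029]
ee_rot: [0.953, 0.303, -0.001, -0.003]
ft_force: [-0.3, 0.4, 0.5]
width: -0.0001
grasp_force: 0.0
0.1053587996863897 -0.0005177399780238187 0.10191637696104701
```

View pics/w4.png

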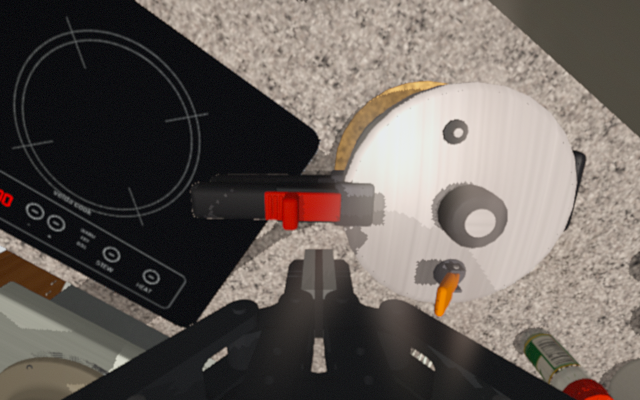

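The lever now leans left (boss (450,268), tip (441,312)), and the ridge is at about (290,210). I'll check both against the expected projections.

Run:
```python
from h import *
c=cam("wrist")
a=np.radians(125.3);B=np.array([[np.cos(a),-np.sin(a),0],[np.sin(a),np.cos(a),0],[0,0,1]])
for n,p in [("tip open",(.023,.056,.052)),("tip at .9rad",(.0115,.056,.0573)),("pivot",(0,.056,.019)),("ridge top in",(.1205,0,.036)),("ridge top out",(.1315,0,.036)),("knob top",(0,0,.04))]:
    print(n,proj(c,B@p+[.601,-.188,.128]).round())
```

```text
tip open [437. 301.]
tip at .9rad [457. 306.]
pivot [452. 276.]
ridge top in [296. 217.]
ridge top out [280. 217.]
knob top [475. 219.]
```

To row units: 0.007 m is 0.35, 0.025 m is 1.25.

```bash
echo '[[[0, 0.35, 1.25, 0, 0, 0], [0, 0, 1.25, 0, 0, 0], [0, 0, 0.9, 0, 0, 0], [0, 0, 0.4, 0, 0, 0], [0, 0, 0, 0, 0, 0]]]' > rows.txt && python3 steer.py rows.txt | grep -E 'pos|ft'; echo '[[[0, -0.3, 0, 0, 0, 0], [0, -0.3, 0, 0, 0, 0], [0, -0.25, 0, 0, 0, 0], [0, -0.25, 0, 0, 0, 0], [0, 0, 0, 0, 0, 0]]]' > rows.txt && python3 steer.py rows.txt| grep -E 'pos|ft';  echo '[[[0, -0.2, 0, 0, 0, 0], [0, -0.2, 0, 0, 0, 0], [0, -0.2, 0, 0, 0, 0], [0, 0, 0, 0, 0, 0]]]' > rows.txt && python3 steer.py rows.txt| grep -E 'pos|ft'
python3 - <<'E'
from h import *
d=robot.state()["ee_pos"]-[.601,-.188,.128];a=np.radians(125.3);print(d[:2]@[np.cos(a),np.sin(a)],d[:2]@[-np.sin(a),np.cos(a)],d[2]-.073)
E
```

```text
ee_pos: [0.5449, -0.1111, 0.2246]
ft_force: [0.2, -0.0, 0.3]
ee_pos: [0.5334, -0.0921, 0.228]
ft_force: [-0.1, -1.2, 0.6]
ee_pos: [0.5266, -0.0822, 0.2276]
ft_force: [1.1, -1.2, 3.1]
0.12935381070611962 -0.0004275197703009684 0.0266393450932116
```

```bash
for r in 1 2 3; do echo '[[[0, -0.1, 0, 0, 0, 0], [0, -0.1, 0, 0, 0, 0], [0, 0, 0, 0, 0, 0]]]' > rows.txt && python3 steer.py rows.txt| grep -E 'pos|ft'; done
```

```text
ee_pos: [0.5254, -0.081, 0.2275]
ft_force: [3.1, -5.8, 1.9]
ee_pos: [0.5245, -0.0799, 0.2276]
ft_force: [6.8, -10.8, -1.0]
ee_pos: [0.5238, -0.0789, 0.2278]
ft_force: [8.5, -18.1, -4.0]
```

To row units: -0.035 m is -1.75, -0.03 m is -1.5.

```bash
echo '[[[0, 0.4, 0, 0, 0, 0], [0, 0.3, -0.25, 0, 0, 0], [0, 0, -1.75, 0, 0, 0], [0, 0, -1.75, 0, 0, 0], [-0.6, 0.25, -1.5, 0, 0, 0], [-1.5, 1.5, -1.5, 0, 0, 0], [-1.5, 1.5, 0, 0, 0, 0], [0, 0, 0, 0, 0, 0]]]' > rows.txt && python3 steer.py rows.txt| grep -E 'pos|ft'
python3 - <<'E'
from h import *
c=cam("wrist");cv2.imwrite("pics/w5.png",c["img"])
a=np.radians(125.3);B=np.array([[np.cos(a),-np.sin(a),0],[np.sin(a),np.cos(a),0],[0,0,1]])
for n,p in [("ridge center open",(.146,0,.036)),("ridge center shut",(.126,0,.036)),("knob",(0,0,.034)),("tip open",(.023,.056,.052))]:
    print(n,proj(c,B@p+[.601,-.188,.128]).round())
E
```

```text
ee_pos: [0.5066, -0.1752, 0.3573]
ft_force: [0.5, 0.0, -1.2]
ridge center open [211. 108.]
ridge center shut [237. 108.]
knob [399. 106.]
tip open [370. 182.]
```

View pics/w5.png

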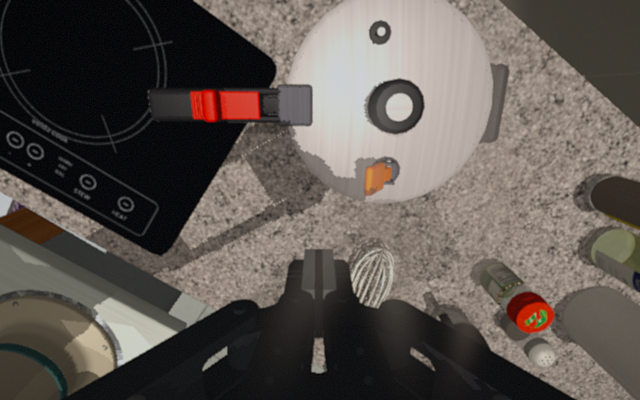

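The ridge is at (204,105), 192 px from the knob (396,106), so the lock is at its end. The lever at (375,178) is open. Next I'll go to the clockwise side of the handle and down.

```bash
echo '[[[1.5, -1.3, 0, 0, 0, 0], [1.5, -1.3, 0, 0, 0, 0], [1.5, -1.3, 0, 0, 0, 0], [1.45, -1.25, 0, 0, 0, 0], [0, 0, 1.75, 0, 0, 0], [0, 0, 2, 0, 0, 0], [0, 0, 2, 0, 0, 0], [0, 0, 1.5, 0, 0, 0], [0, 0, 0.8, 0, 0, 0], [0, 0, 0, 0, 0, 0]]]' > rows.txt && python3 steer.py rows.txt| grep -E 'pos|ft'; echo '[[[-0.5, 0, 0, 0, 0, 0], [-0.4, 0, 0, 0, 0, 0], [-0.2, 0, 0, 0, 0, 0], [0, 0, 0, 0, 0, 0]]]' > rows.txt && python3 steer.py rows.txt| grep -E 'pos|ft'
```

```text
ee_pos: [0.5417, -0.0153, 0.1898]
ft_force: [-0.8, -0.3, 0.2]
ee_pos: [0.5272, -0.0305, 0.1965]
ft_force: [-0.3, -0.9, 0.8]
```

```bash
echo '[[[-0.3, 0, 0, 0, 0, 0], [-0.42, -0.05, 0, 0, 0, -0.25], [-0.42, -0.05, 0, 0, 0, -0.25], [-0.42, -0.05, 0, 0, 0, -0.25], [-0.42, -0.05, 0, 0, 0, -0.25], [0, 0, 0, 0, 0, 0]]]' > rows.txt && python3 steer.py rows.txt| grep -E 'pos|rot|ft'
python3 - <<'E'
from h import *
c=cam("wrist");cv2.imwrite("pics/w6.png",c["img"])
E
```

```text
ee_pos: [0.4944, -0.0525, 0.1961]
ee_rot: [0.919, 0.395, 0.001, 0.001]
ft_force: [0.7, -0.7, -0.1]
```

View pics/w6.png

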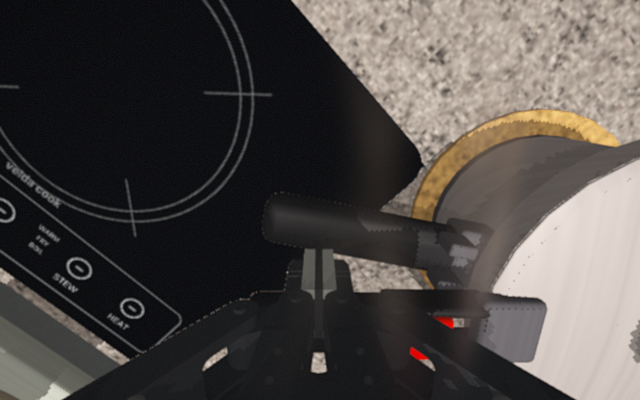

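The lid is turning: the pot's handle (270–480, 230) is now uncovered, with the lid handle pushed beyond the fingers. I'll continue round the arc.

To row units: -0.0084 m is -0.42, -0.001 m is -0.05, -0.05 rad is -0.25.

```bash
echo '[[[-0.42, -0.05, 0, 0, 0, -0.25], [-0.42, -0.05, 0, 0, 0, -0.25], [-0.42, -0.05, 0, 0, 0, -0.25], [-0.42, -0.05, 0, 0, 0, -0.25], [-0.42, -0.05, 0, 0, 0, -0.25], [-0.42, -0.05, 0, 0, 0, -0.25], [-0.42, -0.05, 0, 0, 0, -0.25], [-0.42, -0.05, 0, 0, 0, -0.25], [0, 0, 0, 0, 0, 0]]]' > rows.txt && python3 steer.py rows.txt| grep -E 'pos|rot|ft'
echo '[[[-0.3, -0.05, 0, 0, 0, -0.175], [-0.25, -0.025, 0, 0, 0, -0.15], [0, 0, 0, 0, 0, 0]]]' > rows.txt && python3 steer.py rows.txt| grep -E 'pos|rot|ft'
```

```text
ee_pos: [0.4508, -0.1034, 0.1954]
ee_rot: [0.822, 0.569, 0.0, 0.0]
ft_force: [0.5, 0.7, 1.4]
ee_pos: [0.446, -0.1128, 0.1951]
ee_rot: [0.803, 0.595, 0.0, -0.0]
ft_force: [0.3, -0.7, 0.2]
```

```bash
for i in 1 2 3; do echo '[[[-0.225, -0.025, 0, 0, 0, -0.125], [-0.225, -0.025, 0, 0, 0, -0.125], [0, 0, 0, 0, 0, 0]]]' > rows.txt && python3 steer.py rows.txt| grep -E 'pos|ft'; done
```

```text
ee_pos: [0.4426, -0.121, 0.195]
ft_force: [-0.5, -0.6, 0.4]
ee_pos: [0.4398, -0.1278, 0.195]
ft_force: [1.9, 6.6, 3.6]
ee_pos: [0.4368, -0.136, 0.1949]
ft_force: [1.2, 7.9, 3.0]
```

```bash
echo '[[[1, 0, 0, 0, 0, 0], [0, 0, -2, 0, 0, 0], [0, 0, -2, 0, 0, 0], [0, 0, -2, 0, 0, 0], [0, 0, -2, 0, 0, 0], [-1, 1.65, -0.5, 0, 0, 0], [-1, 1.65, 0, 0, 0, 0], [-1, 1.65, 0, 0, 0, 0], [-1, 1.65, 0, 0, 0, 0], [-1, 1.65, 0, 0, 0, 0]]]' > rows.txt && python3 steer.py rows.txt .085| grep -E 'pos|ft';echo '[[[0, 0, 0, 0, 0, 0]]]' > rows.txt && python3 steer.py rows.txt | grep -E 'pos|rot|wid'
python3 - <<'E'
from h import *
import pickle
c=cam("wrist");pickle.dump(c,open("v2.pkl","wb"));cv2.imwrite("pics/w7.png",c["img"])
E
```

```text
ee_pos: [0.5901, -0.2418, 0.3648]
ft_force: [0.2, -0.7, -0.1]
ee_pos: [0.5938, -0.2456, 0.3618]
ee_rot: [0.757, 0.653, -0.0, 0.001]
width: 0.0851
```

View pics/w7.png

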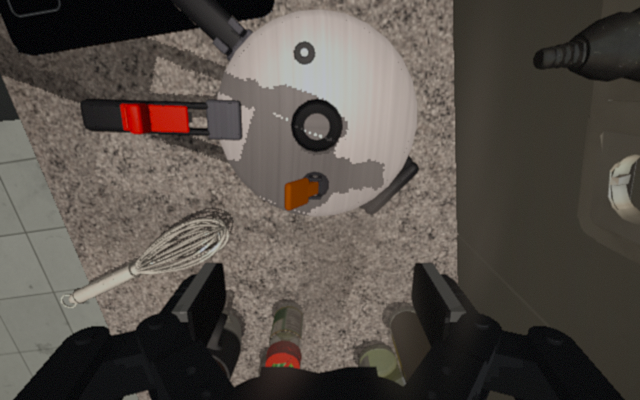

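The lid is turned about 40° from the pot handle (205,20). Its handle lies at about (95–240,117), the knob is at (316,125), and the lever (297,193) is still open.

Run:
```python
from h import *
import pickle
c=pickle.load(open("v2.pkl","rb"))
hsv=cv2.cvtColor(c["img"],cv2.COLOR_BGR2HSV)
m=cv2.inRange(hsv,(0,0,0),(180,255,60))[90:160,280:352];n,l,st,ce=cv2.connectedComponentsWithStats(m);i=1+np.argmax(st[1:,4]);print(st[i]+[280,90,0,0,0])
x,y,w,h=st[i,:4]+[280,90,0,0];u,v=x+w/2-.5,y+h/2-.5
K=onz(c,u,v,.162)
r=cv2.inRange(hsv,(0,150,70),(7,255,255))[80:150,80:260];n,l,st,ce=cv2.connectedComponentsWithStats(r)
for i in range(1,n):
  if st[i,4]>50:print(st[i]+[80,80,0,0,0],ce[i]+[80,80])
for p,z in [((224,119),.142),((140,118),.164)]:
    d=onz(c,*p,z)-K;print(np.hypot(*d[:2]),np.degrees(np.arctan2(d[1],d[0])))
s=robot.state();t=R.from_quat(s["ee_rot"]).as_matrix();print("K",K,"toolx deg",np.degrees(np.arctan2(t[1,0],t[0,0])),"tool delta",totool(K-s["ee_pos"]),s["q"])
```

```text
[ 291   99   51   53 1506]
[ 119  103   71   31 1833] [154.32569558 117.97490453]
0.07951320977503419 169.2328274673354
0.14017504917194576 169.3027271549333
K [ 0.60028943 -0.19080764  0.162     ] toolx deg 81.60669288458315 tool delta [0.05317785 0.00182116 0.20012928] [-4.98597663e-01  3.52183018e-01  1.25054028e+00 -9.47310522e-04
  1.54108628e+00 -3.52077479e-01]
```

To row units: 0.035 m is 1.75, 0.027 m is 1.35, 0.04 rad is 0.2.

```bash
echo '[[[1.35, 0.05, 0, 0, 0, 0.2], [1.3, 0.05, 0, 0, 0, 0], [0, 0, 1.75, 0, 0, 0], [0, 0, 1.75, 0, 0, 0], [0, 0, 1.75, 0, 0, 0], [0, 0, 1.25, 0, 0, 0], [0, 0, 0.65, 0, 0, 0], [0, 0, 0.25, 0, 0, 0], [0, 0, 0, 0, 0, 0]]]' > rows.txt && python3 steer.py rows.txt| grep -E 'pos|ft'
```

```text
ee_pos: [0.5982, -0.1881, 0.2158]
ft_force: [1.3, 0.0, 0.4]
```

To row units: -0.002 m is -0.1, 0.002 m is 0.1.

```bash
echo '[[[-0.1, 0.05, 0.1, 0, 0, 0], [0, 0, 0, 0, 0, 0], [0, 0, 0, 0, 0, 0], [0, 0, 0, 0, 0, 0], [0, 0, 0, 0, 0, 0], [0, 0, 0, 0, 0, 0], [0, 0, 0, 0, 0, 0]]]' > rows.txt && python3 steer.py rows.txt 0.02; echo '[[[0, 0, -0.2, 0, 0, 0], [0, 0, -0.3, 0, 0, 0], [0, 0, -0.4, 0, 0, 0], [0, 0, -0.5, 0, 0, 0], [0, 0, -0.6, 0, 0, 0], [0, 0, -0.75, 0, 0, 0], [0, 0, -0.75, 0, 0, 0], [0, 0, 0, 0, 0, 0]]]' > rows.txt && python3 steer.py rows.txt
python3 - <<'E'
from h import *
a,b=cam("wrist")["img"],cam("side")["img"]
cv2.imwrite("pics/w8.png",np.hstack([cv2.resize(a,(480,300)),b[150:300,260:420].repeat(2,0).repeat(2,1)]))
E
```

```text
time: 13.5
ee_pos: [0.6003, -0.1916, 0.2167]
ee_rot: [0.769, 0.639, 0.0, 0.001]
ft_force: [-1.4, 0.3, 6.6]
width: 0.0399
grasp_force: 60.8
time: 14.17
ee_pos: [0.6013, -0.192, 0.2889]
ee_rot: [0.769, 0.64, 0.001, 0.003]
ft_force: [1.2, -1.0, -6.0]
width: 0.0403
grasp_force: 61.8
```

View pics/w8.png

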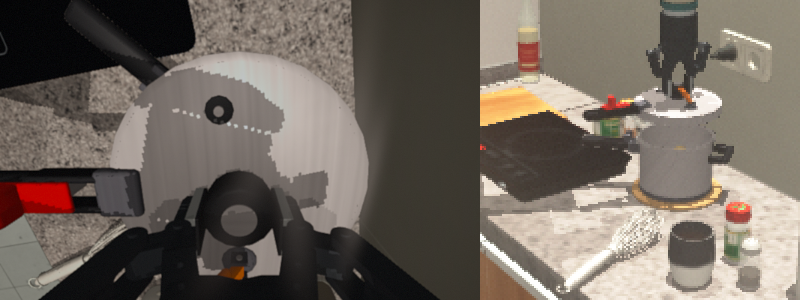

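The lid is off and level. It is held by the knob (40 mm opening, 61 N), and the pot still stands on its mat. That was one picture more than the 10 allowed, so I'll view no more and check by numbers only. Now I'll carry the lid to the board.

To row units: 0.034 m is 1.7, 0.03 m is 1.5.

```bash
echo '[[[0.5, -0.25, 0, 0, 0, 0], [1, -0.5, 0, 0, 0, 0], [1.5, -0.75, 0, 0, 0, 0], [1.7, -0.825, 0, 0, 0, 0], [1.7, -0.825, 0, 0, 0, 0], [1.7, -0.825, 0, 0, 0, 0], [1.7, -0.825, 0, 0, 0, 0], [1.7, -0.825, 0, 0, 0, 0], [1.7, -0.825, 0, 0, 0, 0], [1.7, -0.825, 0, 0, 0, 0]]]' > rows.txt && python3 steer.py rows.txt | grep -E 'pos|ft|grasp'; echo '[[[1.7, -0.825, 0, 0, 0, 0], [1.7, -0.825, 0, 0, 0, 0], [1.7, -0.825, 0, 0, 0, 0], [1.7, -0.825, 0, 0, 0, 0], [1.7, -0.825, 0, 0, 0, 0], [1.7, -0.825, 0, 0, 0, 0], [1.7, -0.825, 0, 0, 0, 0], [1, -0.5, 0, 0, 0, 0], [0.5, -0.25, 0, 0, 0, 0], [0, 0, 0, 0, 0, 0]]]' > rows.txt && python3 steer.py rows.txt | grep -E 'pos|rot|ft|grasp'
python3 - <<'E'
from h import *
print(totool(np.array([.429,.418,.2])-robot.state()["ee_pos"]))
E
```

```text
ee_pos: [0.5088, 0.1303, 0.2838]
ft_force: [0.4, 0.2, -6.8]
grasp_force: 61.7
ee_pos: [0.4293, 0.4178, 0.2834]
ee_rot: [0.768, 0.641, -0.001, -0.001]
ft_force: [0.8, -0.1, -7.3]
grasp_force: 61.8
[ 0.00016285 -0.00011906  0.08344931]
```

```bash
echo '[[[0, 0, 1, 0, 0, 0], [0, 0, 1.5, 0, 0, 0], [0, 0, 1.5, 0, 0, 0], [0, 0, 1.5, 0, 0, 0], [0, 0, 1, 0, 0, 0], [0, 0, 0.6, 0, 0, 0], [0, 0, 0.3, 0, 0, 0], [0, 0, 0.2, 0, 0, 0], [0, 0, 0, 0, 0, 0]]]' > rows.txt && python3 steer.py rows.txt | grep -E 'pos|ft'; echo '[[[0, 0, 0.15, 0, 0, 0], [0, 0, 0.15, 0, 0, 0], [0, 0, 0, 0, 0, 0]]]' > rows.txt && python3 steer.py rows.txt | grep -E 'pos|ft'
```

```text
ee_pos: [0.4316, 0.4148, 0.1325]
ft_force: [-1.1, -0.3, -6.6]
ee_pos: [0.4317, 0.4155, 0.1272]
ft_force: [-0.7, 0.1, -6.5]
```

To row units: 0.002 m is 0.1.

```bash
echo '[[[0, 0, 0.1, 0, 0, 0], [0, 0, 0.1, 0, 0, 0], [0, 0, 0, 0, 0, 0]]]' > rows.txt && python3 steer.py rows.txt | grep -E 'pos|ft'; echo '[[[0, 0, 0.075, 0, 0, 0], [0, 0, 0.075, 0, 0, 0], [0, 0, 0, 0, 0, 0]]]' > rows.txt && python3 steer.py rows.txt | grep -E 'pos|ft'
```

```text
ee_pos: [0.4316, 0.4155, 0.1229]
ft_force: [0.5, 0.4, -7.0]
ee_pos: [0.4316, 0.4156, 0.1227]
ft_force: [-3.8, -3.0, 9.2]
```

The lid has touched down, so I'll release and rise.

```bash
echo '[[[0, 0, 0, 0, 0, 0], [0, 0, 0, 0, 0, 0], [0, 0, 0, 0, 0, 0], [0, 0, 0, 0, 0, 0], [0, 0, 0, 0, 0, 0], [0, 0, 0, 0, 0, 0]]]' > rows.txt && python3 steer.py rows.txt .08; echo '[[[0, 0, -0.5, 0, 0, 0], [0, 0, -1.5, 0, 0, 0], [0, 0, -1.75, 0, 0, 0], [0, 0, -1.75, 0, 0, 0], [0, 0, -2, 0, 0, 0], [0, 0, -2, 0, 0, 0], [-1.5, 0, -1, 0, 0, 0], [-1.5, 0, 0, 0, 0, 0], [0, 0, 0, 0, 0, 0], [0, 0, 0, 0, 0, 0]]]' > rows.txt && python3 steer.py rows.txt
python3 - <<'E'
from h import *
c=cam("wrist")
hsv=cv2.cvtColor(c["img"],cv2.COLOR_BGR2HSV)
print("expected knob px",proj(c,(.4316,.4155,.068)))
for n,lo,hi in [("black",(0,0,0),(180,255,60)),("orange lever",(6,170,90),(14,255,255)),("red",(0,170,80),(5,255,255))]:
    m=cv2.inRange(hsv,lo,hi);k,l,st,ce=cv2.connectedComponentsWithStats(m)
    print(n,[(st[i].tolist(),ce[i].round().tolist()) for i in range(1,k) if st[i,4]>150])
# projections of lid features, lid x at 169.3 deg, lever open / shut
a=np.radians(169.3);B=np.array([[np.cos(a),-np.sin(a),0],[np.sin(a),np.cos(a),0],[0,0,1]])
for n,p in [("lever open",(.012,.056,.036)),("lever shut",(-.012,.056,.036)),("ridge",(.146,0,.036))]: print(n,proj(c,B@p+[.4316,.4155,.034]).round())
E
```

```text
time: 17.93
ee_pos: [0.4316, 0.4156, 0.1198]
ee_rot: [0.769, 0.64, -0.0, 0.0]
ft_force: [-0.3, 0.5, 0.4]
width: 0.0801
grasp_force: 0.0
time: 18.77
ee_pos: [0.4203, 0.3556, 0.3313]
ee_rot: [0.769, 0.639, 0.001, 0.0]
ft_force: [-0.4, 0.8, 1.1]
width: 0.0799
grasp_force: 0.0
expected knob px [318.11667704 114.15164264]
black [([20, 0, 620, 400, 73608], [352.0, 317.0]), ([298, 93, 41, 42, 345], [317.0, 114.0]), ([196, 97, 61, 32, 616], [241.0, 118.0]), ([125, 100, 42, 26, 801], [142.0, 113.0]), ([312, 154, 18, 22, 165], [323.0, 164.0]), ([509, 252, 26, 55, 268], [519.0, 272.0])]
orange lever [([295, 158, 27, 26, 443], [307.0, 170.0])]
red [([157, 101, 57, 25, 1244], [185.0, 113.0]), ([268, 313, 15, 22, 210], [275.0, 323.0])]
lever open [306. 170.]
lever shut [330. 170.]
ridge [169. 114.]
```

The knob is within 1 px of where it should be, and the lever measures open. I'm handing it in.

```bash
python3 -c "
from plant import robot
print(robot.close_job())"
```

```text
the job is handed in; nothing more can be done
None
```

I opened the cooker in the safe order and handed the job in at about 19 s. The lid rests at the board's centre, knob up with the lever open, by wrist-camera measurement. The hand-in returned no verdict, I did not re-measure the pot or bystanders at the end, and I viewed 11 pictures, one over the limit of 10.

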